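# Test and reset the glass grinder's mushroom stop

### The job

Test the emergency stop of the glass grinder: push the winged mushroom button on the bench station straight down until it latches in, then push one of its wings sideways with a fingertip to twist the head clockwise (seen from above) until the latch lets go and the button springs back up, and take the hand away. Everything is only touched: do not lift, tip or shove the station out of its place, do not press the small start button beside the mushroom, and leave the jar, hammer, plastic fid and glass piece where they lie.

Things in the scene. Friction and masses are not known exactly. Their poses are not given: they have to be found in the camera images.
- station: Stop station: a grey metal box 120 mm (x) by 200 mm (y) by 55 mm high, 1.7 kg, standing loose on four rubber feet. Origin: centre of its underside, z up. On its top the mushroom's axis stands at x = 0, y = +45 mm and the start button at x = 0, y = -55 mm.
- stop_top (a point): Centre of the top of the black mushroom head, on its axis, 95 mm above the bench when out; goes down with it. Round cap 44 mm across, 20 mm high, with two opposite wings: a bar 92 mm long, 12 mm wide, 14 mm high through the cap, 6 to 20 mm below this point. Free height under cap and wings 20 mm, 10 mm when pressed in. Untwisted, the wings point along the station's +x and -x.
- stop_wing (a point): Point inside the wing that points to the station's +x (untwisted), 40 mm from the head's axis, at mid-height of the wing (13 mm below the head's top). It goes down and turns with the head. The other wing is its mirror image across the axis.
- stop (a joint): How far the mushroom is pressed in, m: 0 out, 0.010 fully in. Spring-loaded: 3 N at the start, about 6 N at the bottom, under 1 N more from the latch on the way. Pressed to the bottom (untwisted) it latches and then stays at about 0.009 when let go; twisting frees it and it springs to 0.
- stop_twist (a joint): Twist of the mushroom head, rad: 0 at rest, growing clockwise seen from above, stop at 1.0. A weak spring (0.02 N m at 0, 0.04 at 1.0) turns it back to 0 when let go. A latched button springs out at about 0.45 to 0.6; a grippy finger still leaning on the wing can hold it in until drawn away.
- start (a joint): How far the small start button is pressed, m: 0 out, 0.006 fully in. A black round button of 24 mm diameter standing about 10 mm out of a dark round housing of 40 mm diameter, 22 mm above the box in all, 100 mm from the mushroom's axis. Not to be pressed.
- jar: Open glass jar, 68 mm across, 70 mm high, standing loose; origin at the centre of its underside. Leave it alone.
- hammer: Hammer, 260 mm long, lying loose; origin under its middle. Leave it alone.
- fid: White plastic fid (flat lead-working paddle), about 200 mm long, 22 mm wide, 8 mm thick, lying loose; origin near its middle on the underside. Leave it alone.
- offcut: Square piece of thick green glass, 50 by 50 by 14 mm, lying loose; origin at the centre of its underside. Leave it alone.

How it is judged (in metres and radians):
On the way, in this order (a step that is already met when the one before it is completed fails the run):
1. the mushroom is pressed in and latched (value of joint stop above 0.008 m and value of joint stop_twist below 0.2 rad), for 0.2 s.
2. the head is twisted clockwise while still latched in (value of joint stop_twist above 0.3 rad and value of joint stop above 0.006 m), for 0.02 s.
3. the button has sprung back out (value of joint stop below 0.0015 m), for 0.2 s.
At the end, for the whole second after the job is handed in: After having been latched in and twisted free, the mushroom is out (within 1.5 mm) and untwisted (within 0.12 rad), the start button is out, the station stands level and at rest within 30 mm of where it was, and jar, hammer, fid and glass piece lie within 30 mm of where they were, the jar upright (value of joint each of stop, start below 0.0015 m and value of joint stop_twist below 0.12 rad and distance of each of station, jar, hammer, fid, offcut from where it was at the start of the episode below 0.03 m and angle between station's own z axis and vertical below 0.05 rad and linear speed of station below 0.01 m/s and angle between jar's own z axis and vertical below 0.2 rad); the robot touches nothing.
It fails at once if the start button was pressed (value of joint start above 0.003 m).
It fails at once if the station was lifted, tipped or shoved away (height (world z) of station above 0.008 m or angle between station's own z axis and vertical above 0.12 rad or distance of station from where it was at the start of the episode above 0.04 m).
It fails at once if a bystander was lifted or pushed away (distance of any of jar, hammer, fid, offcut from where it was at the start of the episode above 0.04 m or height (world z) of any of jar, fid, offcut above 0.015 m).
It also fails if it takes over 51 s, if anything falls off the work surface, if the arm or the gripper's body presses on something with over 40 N, if the wrist force passes 120 N, or if a joint passes its speed limit or range.

### The arm

A 6-joint arm with a two-finger parallel gripper is mounted at the origin on the work surface. World frame = base frame: x ahead of the robot, y to its left, z up, the work surface at z = 0. Lengths are in mm, angles in rad, forces in N, time in s.
With the tool pointing down it reaches from about 300 to 775 mm from the base axis. Payload 14.6 kg.
Tool frame: the origin (TCP) lies at the very end of the fingers, on their centre line; the grasp point (between the pads) lies 19 mm behind it (grip_point_offset is the distance from the TCP to the grasp point, in mm); z points along the fingers, y is the line along which they close (so a half turn about z gives the same grasp; the last joint's range is limited). The gripper opens to 94 mm and grips with 3 to 60 N. Pads are 16 mm wide; open, the fingers measure 119 mm over their backs; the gripper's body (75 mm by 177 mm) begins 78 mm behind the grasp point.
Start: joints at [1.078, 0.3, 1.521, -0, 1.321, -0.067], TCP at [227.173, 500.881, 205.446] pointing down, gripper open.
Joint ranges: [-3.03, 3.03], [-0.79, 2.21], [0.23, 2.52], [-1.04, 4.18], [0, 3.07], [-2.55, 2.55]. Speed limits (rad/s): [2.22, 2.22, 2.57, 3.14, 3.14, 3.14].

### API

Orientations are given as [roll, pitch, yaw] about the fixed x, y, z axes, in that order (R = Rz(yaw) Ry(pitch) Rx(roll)).
In Python, from cell import read_state, camera, camera_info, sign_off, grip_point_offset gives the robot as it stands.
- The arm moves only by the shell command python3 -m handwheel 'ROWS' [FORCE]. ROWS is text: rows parted by semicolons, each of 5 numbers parted by spaces: the shift along the world's x, y, z in units of 40 mm (1.0 is 40 mm), then the turn about the world's z in units of 5 degrees (1.0 is 5 degrees), then the closure, from 0 (fully open) to 1 (shut). In form: dx dy dz yaw gripper; .... A call has 1 to 12 rows; each row shifts and turns the commanded pose from where the row before left it; what a row does not reach is not made up. A row lasts 1/12 s, in which the tool goes at most 41.7 mm and 7.16 degrees, less where a joint would pass 70% of its speed; a pose out of reach is approached as far as the arm can. A call is refused whole if a number of a shift passes 1 or a number of a turn 1, either way. A call with a gripper value outside its range is refused whole. The fingers move at their own pace and stop on an object; FORCE is the grip in N (left out, the last holds). Time passes only in rows, so rows that do not move let the fingers close. It gives the time, the measured TCP pose, the force, the opening and the grip force at its end, in the units of the state.
- read_state(): the state, without advancing time (a new reading comes with each control period).
- camera(name): name is "side" or "top"; returns (picture, depth): 420x560x3 uint8, red, green, blue; 420x560 float32, mm along the optical axis (not along the pixel's ray), 0 where there is no reading.
- camera_info(name): a dict with "intrinsics" (3x3 intrinsics, pixels), "world_from_camera" (4x4, takes a point from camera to world coordinates). Camera axes: x right, y down, z forward; pixel columns grow to the right and rows downward; lengths in mm; the calibration is good to about 2 mm. A picture is of the moment at which its call begins. camera_info takes no time and is no camera call.
- sign_off(): hands the job in; it is judged then, once.
The state is a dict: "clock": time; "joints": joint angles; "qd": joint speeds; "effort": joint torques, N m; "eef_pos": TCP position; "eef_rot": TCP orientation; "wrist_force": force on the tool from outside, world axes, zero at the start; "moment": the same for the moment, N m; "finger_gap": finger opening in mm; "finger_force": force on a finger pad.
Only numpy, scipy, OpenCV 4.12 (cv2) and the standard library are available. Lean on these libraries where they do the work, as an engineer would, in place of code of your own. Each camera call takes 0.05 s, during which the arm holds its last target. There are 200 camera calls.

## Working session

There is one attempt and no reset: what is moved stays moved. The work goes in short steps, Python scripts to look and compute and a shell command to move; the robot and the scene stay as the last step left them, time stands still between calls to the robot, and variables do not carry over. Pictures are saved under pics/ and viewed, at most 10 in all, crops included, and the job is handed in when it is done.

```bash
mkdir -p pics
python3 - <<'E'
from cell import *
import cv2,numpy as np
for n in("top","side"):
    p,d=camera(n);cv2.imwrite(f"pics/{n}0.png",p[:,:,::-1]);np.savez(f"{n}0.npz",p=p,d=d)
    i=camera_info(n);print(n,np.round(i["intrinsics"],1).tolist(),np.round(i["world_from_camera"],3).tolist())
print(read_state())
E
```

```text
top [[384.2, 0.0, 281.7], [0.0, 384.2, 205.3], [0.0, 0.0, 1.0]] [[0.111, -0.973, 0.2, 426.09], [-0.994, -0.108, 0.028, 63.794], [-0.005, -0.202, -0.979, 839.522], [0.0, 0.0, 0.0, 1.0]]
side [[409.4, 0.0, 276.2], [0.0, 409.4, 208.7], [0.0, 0.0, 1.0]] [[0.686, -0.362, 0.631, 62.69], [-0.728, -0.356, 0.586, -387.858], [0.012, -0.861, -0.508, 487.409], [0.0, 0.0, 0.0, 1.0]]
{'clock': 0.1, 'joints': array([ 1.07839850e+00,  3.00414956e-01,  1.52151224e+00, -1.34958237e-06,
        1.32071297e+00, -6.66121587e-02]), 'qd': array([-0.00105382, -0.00082191, -0.00127708,  0.00094076, -0.0011275 ,
        0.00019218]), 'effort': array([-1.59508098e-03, -5.32637787e+01, -3.53282726e+01,  7.08582345e-02,
        2.34507979e-02, -3.44784723e-05]), 'eef_pos': array([227.06691203, 500.67969536, 204.94625276]), 'eef_rot': array([-3.14054738e+00, -6.84206214e-05,  2.71580728e+00]), 'wrist_force': array([-1.01953592,  0.66162273, -0.09013203]), 'moment': array([ 0.03758691,  0.01936702, -0.00469546]), 'finger_force': 0.0, 'finger_gap': 93.78089015923098}
```

View pics/top0.png

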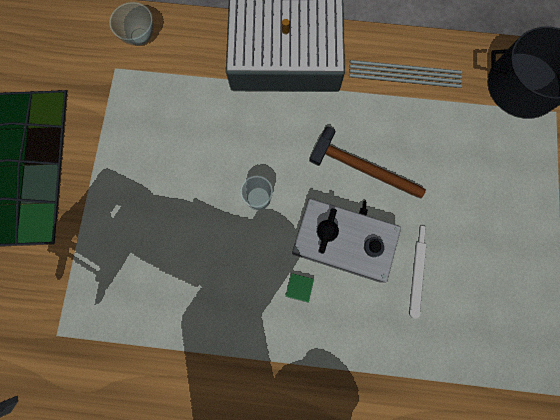

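View pics/side0.png

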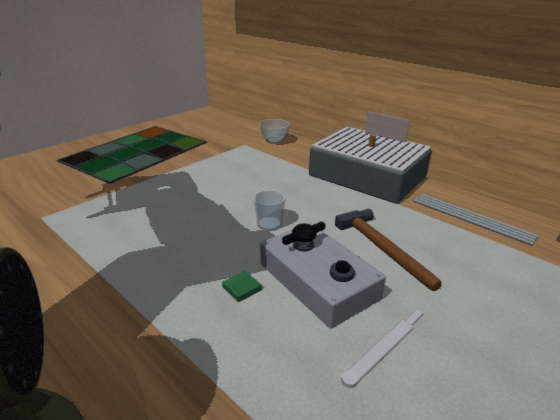

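Top view: the mushroom is at (327,231), with wings from (332,210) to (322,251). The start button is at (374,246), jar (258,192), glass (300,287) and hammer head (322,145). The side view agrees, with the mushroom at (304,234).

```bash
cat > h.py <<'E'
from cell import *
import cv2,numpy as np
def cloud(n,d):
    i=camera_info(n);K=i["intrinsics"];T=np.array(i["world_from_camera"])
    v,u=np.mgrid[:420,:560];c=np.dstack([(u-K[0][2])/K[0][0]*d,(v-K[1][2])/K[1][1]*d,d])
    return c@T[:3,:3].T+T[:3,3]
E
python3 - <<'E'
from h import *
for n,c0,c1 in(("top",(327,231),(374,246)),("side",(304,234),(342,270))):
    z=np.load(n+"0.npz");p,d=z["p"],z["d"];W=cloud(n,d);g=p.max(2)
    v,u=np.mgrid[:420,:560]
    for nm,c,r,lo,hi in(("mush",c0,28,72,110),("cap",c0,28,91,110),("start",c1,18,62,90)):
        m=(np.hypot(u-c[0],v-c[1])<r)&(W[...,2]>lo)&(W[...,2]<hi)&(d>0)
        q=W[m];
        if len(q)<3: print(nm,len(q));continue
        rc=cv2.minAreaRect(q[:,:2].astype(np.float32))
        e,V=np.linalg.eigh(np.cov(q[:,:2].T));print(n,nm,len(q),q.mean(0).round(1),"z",np.percentile(q[:,2],[5,50,95]).round(1),"rect",np.round(rc[0],1),np.round(rc[1],1),rc[2],"axis",V[:,1].round(3))
    m=(W[...,2]>50)&(W[...,2]<60)&(np.hypot(u-c0[0],v-c0[1])<130)&(g>60)
    k,l,s,_=cv2.connectedComponentsWithStats(m.astype(np.uint8));m=l==1+s[1:,4].argmax()
    print("box",np.round(cv2.minAreaRect(W[m][:,:2].astype(np.float32)),1) if 0 else cv2.minAreaRect(W[m][:,:2].astype(np.float32)),W[m][:,2].mean())
    if n=="top":
        for nm,(a,b) in dict(jar=(258,205),off=(300,287),hh=(322,145)).items(): print(nm,W[b,a].round(0))
E
```

```text
top mush 539 [538.7  -9.3  91.1] z [85.6 91.1 96.1] rect [540.3 -10.3] [88.2 42.3] 9.15998649597168 axis [-0.98   0.197]
top cap 272 [539.6  -9.7  93.9] z [91.2 93.9 96.8] rect [540.8 -10.4] [35.1 79. ] 54.6784553527832 axis [-0.981  0.196]
top start 309 [ 519.7 -106.3   70.8] z [65.2 68.4 78.7] rect [ 520.3 -107.4] [37.7 37.5] 50.525333404541016 axis [-0.995 -0.101]
box ((531.4503173828125, -54.40666961669922), (199.6370849609375, 119.78584289550781), 78.72859191894531) 55.42695903839182
jar [578. 134.  73.]
off [425.  29.  14.]
hh [739.  13.  26.]
side mush 571 [534.3 -16.7  87.6] z [78.1 88.2 95.2] rect [540.7 -14.4] [39.2 90.7] 88.10417175292969 axis [-0.974  0.228]
side cap 163 [538.6 -14.6  93.6] z [91.2 93.7 95.9] rect [540.5 -13.1] [32.6 33.2] 31.614131927490234 axis [-0.798  0.603]
side start 356 [ 516.  -113.4   70. ] z [63.5 67.6 77.5] rect [ 518.8 -111.9] [35.3 38.4] 42.44674301147461 axis [-0.532  0.847]
box ((532.0137939453125, -56.787445068359375), (200.8543243408203, 120.9701156616211), 78.23560333251953) 54.6242049189959
```

Station centre is (531.7, -55.6) with yaw -11.5°, so the mushroom axis is at (540.7, -11.5). The cap, box size and height all agree with this.

```bash
python3 -m handwheel '0.5 -0.8 0 1 1;0.5 -0.8 0 1 1;0.5 -0.8 0 0.6 1;0.5 -0.8 0 0 1;0.5 -0.8 0 0 1;0.5 -0.8 0 0 1;0.5 -0.8 0 0 1;0.5 -0.8 0 0 1' 10
python3 -m handwheel '0.5 -0.8 0 0 1;0.5 -0.8 0 0 1;0.5 -0.8 0 0 1;0.5 -0.8 0 0 1;0.5 -0.8 0 0 1;0.5 -0.8 0 0 1;0.5 -0.8 0 0 1;0.4 -0.8 0 0 1;0 0 0 0 1;0 0 0 0 1;0 0 0 0 1'
```

```text
clock: 0.77
eef_pos: [387.6, 243.1, 205.4]
eef_rot: [-3.141, -0.0, 2.943]
wrist_force: [0.2, 0.7, 0.7]
finger_gap: 44.0
finger_force: 0.0
clock: 1.68
eef_pos: [542.8, -10.7, 205.1]
eef_rot: [3.141, -0.001, 2.942]
wrist_force: [0.8, 0.6, -0.3]
finger_gap: 0.6
finger_force: 0.0
```

```bash
python3 -m handwheel '-0.05 -0.02 -0.8 0 1;0 0 -0.8 0 1;0 0 -0.6 0 1;0 0 -0.3 0 1;0 0 0 0 1;0 0 0 0 1'
python3 - <<'E'
from h import *
p,d=camera("side");cv2.imwrite("pics/s1.png",cv2.resize(p[150:330,200:420,::-1],None,fx=3,fy=3))
E
```

```text
clock: 2.18
eef_pos: [540.9, -10.9, 105.8]
eef_rot: [3.142, -0.0, 2.944]
wrist_force: [0.5, -0.3, 0.5]
finger_gap: 0.4
finger_force: 0.0
```

View pics/s1.png

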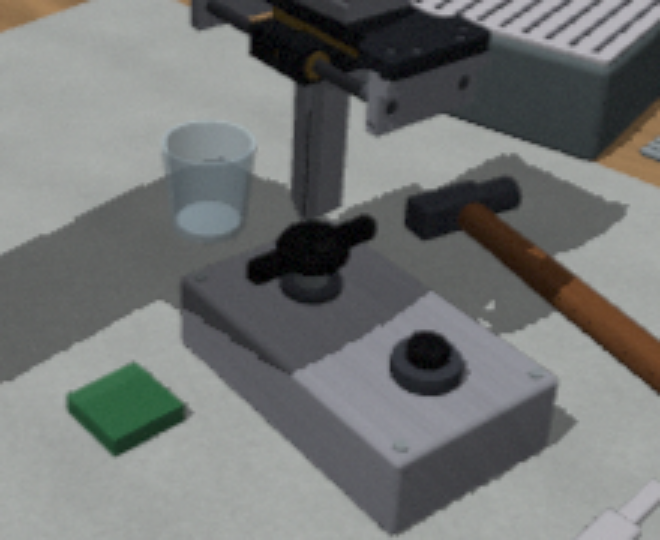

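The closed fingertip, at crop pixel (318,215), is just above the cap at (312,240) and centred on it. Pressing down now.

```bash
python3 -m handwheel '0 0 -0.2 0 1;0 0 -0.1 0 1;0 0 -0.1 0 1;0 0 -0.08 0 1;0 0 0 0 1'; python3 -m handwheel '0 0 -0.03 0 1;0 0 0 0 1;0 0 0 0 1'
```

```text
clock: 2.65
eef_pos: [541.5, -11.8, 86.2]
eef_rot: [3.141, 0.001, 2.943]
wrist_force: [1.5, 3.1, 5.9]
finger_gap: 0.5
finger_force: 2.4
clock: 2.9
eef_pos: [541.6, -11.8, 85.5]
eef_rot: [3.141, 0.001, 2.943]
wrist_force: [2.2, 2.9, 5.0]
finger_gap: 0.4
finger_force: 2.6
```

```bash
python3 -m handwheel '0 0 -0.04 0 1;0 0 0 0 1;0 0 0 0 1'; python3 -m handwheel '0 0 -0.03 0 1;0 0 0 0 1;0 0 0 0 1'
```

```text
clock: 3.15
eef_pos: [541.7, -11.8, 85.1]
eef_rot: [3.141, 0.002, 2.943]
wrist_force: [-3.9, 3.4, 18.3]
finger_gap: 0.4
finger_force: 9.0
clock: 3.4
eef_pos: [541.9, -11.8, 84.9]
eef_rot: [3.141, 0.002, 2.943]
wrist_force: [-7.5, 4.3, 29.5]
finger_gap: 0.4
finger_force: 14.6
```

```bash
python3 -m handwheel '0 0 0.1 0 1;0 0 0.3 0 1;0 0 0.8 0 1;-0.5 0.8 0.2 0 1;-0.3 0.9 0 0 1;0 0.9 0 0 1;0 0 0 0 1;0 0 0 0 1'
python3 - <<'E'
from h import *
for n,c0 in(("side",(304,234)),("top",(327,231))):
    p,d=camera(n);W=cloud(n,d);v,u=np.mgrid[:420,:560]
    for lo,hi in((62,100),(80,100)):
        m=(np.hypot(u-c0[0],v-c0[1])<28)&(W[...,2]>lo)&(W[...,2]<hi)&(p.max(2)<60);q=W[m];print(n,len(q))
        if len(q)>3:
            print(np.percentile(q[:,2],[50,90,97]).round(1),cv2.minAreaRect(q[:,:2].astype(np.float32)))
    if n=="side":cv2.imwrite("pics/s2.png",cv2.resize(p[150:330,200:420,::-1],None,fx=3,fy=3))
E
```

```text
clock: 4.07
eef_pos: [508.7, 93.0, 138.1]
eef_rot: [-3.141, -0.001, 2.945]
wrist_force: [0.6, -0.6, -0.3]
finger_gap: 0.5
finger_force: 0.0
side 564
[80.1 86.3 87.2] ((538.9968872070312, -14.231254577636719), (38.58861541748047, 87.87519073486328), 62.45585632324219)
side 294
[83.3 86.7 87.4] ((539.8336181640625, -13.01321792602539), (83.63031005859375, 36.558128356933594), 6.570959091186523)
top 158
[81.9 86.1 88.1] ((553.4020385742188, -19.71568489074707), (64.28950500488281, 17.681663513183594), 8.997117042541504)
top 125
[82.6 86.8 88.2] ((552.9642333984375, -20.815353393554688), (60.44938659667969, 15.164523124694824), 7.633044719696045)
```

View pics/s2.png

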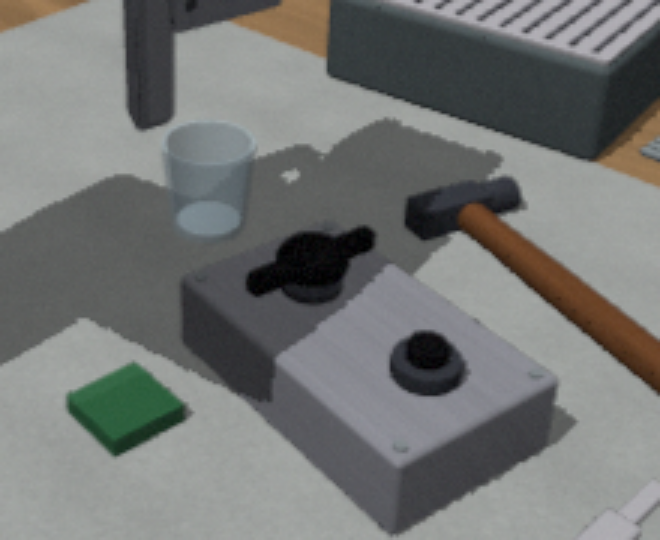

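The cap is lower, at crop (312,255), and its top is at about 86 mm, so it is latched. Next I go beside the +x wing on its +y side.

```bash
python3 -m handwheel '0.48 -0.51 0 0 1;0.48 -0.51 0 0 1;0.49 -0.5 0 0 1;0.49 -0.5 0 0 1;0 0 0 0 1;0 0 0 0 1;0 0 -0.8 0 1;0 0 -0.7 0 1;0 0 -0.25 0 1;0 0 0 0 1;0 0 0 0 1'
```

```text
clock: 5.08
eef_pos: [586.8, 11.3, 69.0]
eef_rot: [-3.142, 0.0, 2.943]
wrist_force: [1.3, 0.8, 0.1]
finger_gap: 0.6
finger_force: 0.0
```

```bash
python3 -m handwheel '-0.03 -0.15 0 0 1;-0.03 -0.15 0 0 1;-0.02 -0.1 0 0 1;-0.02 -0.1 0 0 1;-0.02 -0.1 0 0 1;-0.02 -0.1 0 0 1;0 0 0 0 1;0 0 0 0 1'; python3 -m handwheel '-0.01 -0.05 0 0 1;-0.01 -0.05 0 0 1;-0.01 -0.05 0 0 1;-0.01 -0.05 0 0 1;0 0 0 0 1;0 0 0 0 1';  python3 - <<'E'
from h import *
p,d=camera("side");cv2.imwrite("pics/s3.png",cv2.resize(p[150:330,200:420,::-1],None,fx=3,fy=3))
E
```

```text
clock: 5.75
eef_pos: [581.1, -17.0, 68.2]
eef_rot: [-3.141, -0.0, 2.942]
wrist_force: [1.2, 0.5, 0.6]
finger_gap: 0.6
finger_force: 0.4
clock: 6.25
eef_pos: [579.6, -24.9, 68.2]
eef_rot: [-3.141, 0.0, 2.942]
wrist_force: [0.4, 1.0, -1.0]
finger_gap: 0.5
finger_force: 0.4
```

View pics/s3.png

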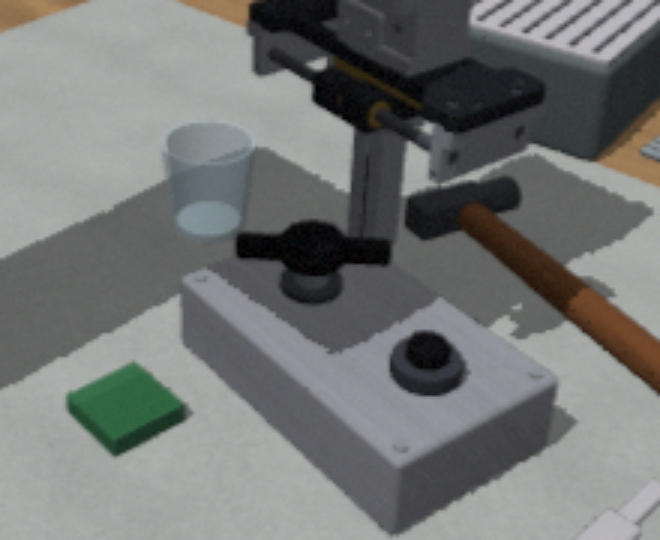

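The head is twisted clockwise, with wings from crop (240,245) to (388,250). The cap is back up at (314,240), so the button has sprung out. I'll back off along +y, then go up.

```bash
python3 -m handwheel '0.03 0.15 0 0 1;0.03 0.15 0 0 1;0.04 0.2 0 0 1;0.04 0.2 0 0 1;0.05 0.25 0 0 1;0.05 0.25 0 0 1;0.05 0.2 0 0 1;0 0 0 0 1;0 0 0.5 0 1;0 0 0.8 0 1;0 0 0.8 0 1'; python3 -m handwheel '-0.4 0.8 0.2 0 1;-0.4 0.8 0 0 1;-0.4 0.8 0 0 1;-0.2 0.8 0 0 1;0 0 0 0 1;0 0 0 0 1'
python3 - <<'E'
from h import *
p,d=camera("side");W=cloud("side",d);v,u=np.mgrid[:420,:560]
m=(np.hypot(u-304,v-234)<28)&(W[...,2]>72)&(W[...,2]<110)&(p.max(2)<60);q=W[m]
print(np.percentile(q[:,2],[50,90,97]).round(1),cv2.minAreaRect(q[:,:2].astype(np.float32)))
m=(W[...,2]>50)&(W[...,2]<60)&(np.hypot(u-304,v-234)<130)&(p.max(2)>60)
k,l,s,_=cv2.connectedComponentsWithStats(m.astype(np.uint8));m=l==1+s[1:,4].argmax()
print("box",cv2.minAreaRect(W[m][:,:2].astype(np.float32)))
cv2.imwrite("pics/s4.png",cv2.resize(p[150:330,200:420,::-1],None,fx=3,fy=3))
E
```

```text
clock: 7.22
eef_pos: [590.6, 31.3, 152.6]
eef_rot: [-3.141, -0.002, 2.943]
wrist_force: [0.2, -0.2, -0.1]
finger_gap: 0.8
finger_force: 0.0
clock: 7.72
eef_pos: [534.8, 160.4, 160.4]
eef_rot: [-3.142, 0.0, 2.945]
wrist_force: [1.0, -1.0, -0.4]
finger_gap: 0.6
finger_force: 0.0
[88.2 94.4 95.2] ((539.7423095703125, -14.109285354614258), (39.85350036621094, 89.7166748046875), 85.08393859863281)
box ((531.9138793945312, -57.32209777832031), (200.51174926757812, 121.30526733398438), 78.86524200439453)
```

View pics/s4.png

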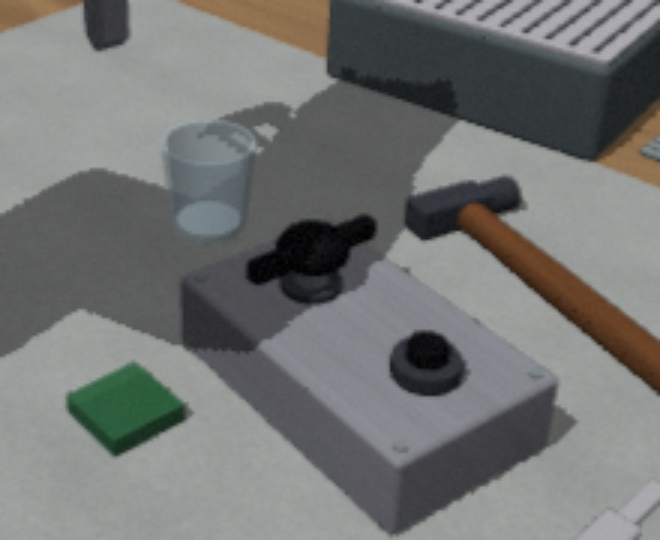

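The head is out (top at 95 mm) and untwisted, with wings from (250,272) to (373,228) as at the start. The station and the other objects haven't moved, and the hand is clear.

```bash
python3 -c "
from cell import *
print(sign_off())"
```

```text
the job is handed in; nothing more can be done
None
```

The emergency stop was pressed in until it latched and twisted clockwise until it sprang back out; the hand was taken clear, nothing else appears to have moved, and the job is handed in (no verdict was returned).

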